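Preload a soil test cell in the bench screw press

ROBOT

A 6-joint arm with a two-finger parallel gripper is mounted at the origin on the work surface. World frame = base frame: x ahead of the robot, y to its left, z up, the work surface at z = 0. Lengths are in m, angles in rad, forces in N, time in s.
With the tool pointing down it reaches from about 0.3 to 0.85 m from the base axis. Payload 5.4 kg.
Tool frame: the origin (TCP) lies at the very end of the fingers, on their centre line; the grasp point (between the pads) lies 19 mm behind it; z points along the fingers, y is the direction in which the jaws open and shut (so a half turn about z gives the same grasp; the last joint's range is limited). The gripper opens to 85 mm and grips with 20 to 120 N. Pads are 22 mm wide; open, the fingers measure 114 mm over their backs; the gripper's body (76 mm by 85 mm) begins 54 mm behind the grasp point. The pads swing forward as they close: fully open they stand 13 mm farther back than shut.
Start: joints at [-1.374, 0.158, 1.597, -0, 1.386, -0.21], TCP at [0.227, -0.528, 0.231] pointing down, gripper open.
Joint ranges: [-2.91, 2.91], [-0.94, 2.29], [0.18, 2.7], [-1.29, 4.43], [0.17, 2.64], [-3, 3]. Speed limits (rad/s): [2.57, 2.57, 3.14, 3.14, 3.14, 3.14].

INTERFACE

Orientations are given as a unit quaternion [x, y, z, w].
In Python, from rig import env gives the robot as it stands. Calls block until the motion is done:
- env.move_ptp(position, orientation): joint-space move of the TCP to a pose.
- env.move_l(position, feed=0.15, rot=None, until_force=None): straight line of the TCP; rot=None keeps the orientation; feed is the mean speed in m/s. With until_force (N) it stops when the force on the tool has changed by that much, and returns True; else False.
- env.set_joints(angles): joint-space move.
- env.move_gripper(opening): finger opening in m; the grip force is fixed at half the most; returns when the fingers have stopped.
- env.sleep(seconds).
- env.inverse_kinematics(position, orientation): joint angles nearest the present ones, or None.
- env.observe(): the state.
- env.capture(name): name is "side" or "top"; returns a dict with "frame" (400x640x3 uint8, red, green, blue), "depth" (400x640 float32, m along the optical axis (not along the pixel's ray), 0 where there is no reading), "intrinsics" (3x3 intrinsics, pixels), "position" and "orientation" of the camera in the world. Camera axes: x right, y up, looking along -z (the intrinsics and any distortion apply to the point x, -y, -z); pixel columns grow to the right and rows downward; lengths in m; the calibration is good to about 2 mm. A picture is of the moment at which its call begins.
A pose or a line that the arm cannot do raises env.PlanningError and nothing moves.
- env.sign_off(): hands the job in, once; it reports no verdict.
The state is a dict: "time_s": time; "q": joint angles; "qvel": joint speeds; "tau": joint torques, N m; "tool_pos": TCP position; "orientation": TCP orientation; "wrist_force": force on the tool from outside, world axes, zero at the start; "torque": the same for the moment, N m; "finger_gap": finger opening in m.
Only numpy, scipy, OpenCV 4.12 (cv2) and the standard library are available. Lean on these libraries where they do the work, as an engineer would, in place of code of your own. Each camera call takes 0.05 s, during which the arm holds its last target.

TASK

Slide the test cell on its carrier by its post gently along the rails until it is fully home against the stop of the screw press. Then wind the handwheel clockwise until the press foot just meets the cell's plunger, and give it half a turn more from there, no further. Let go and leave it pressed, without disturbing the other things on the bench.

Things in the scene. Friction and masses are not known exactly. Their poses are not given: they have to be found in the camera images.
- press: bench screw press, grey and steel, bolted down. Origin on the bench under the screw axis; its x axis points from the open loading end to the stop, z up. Base plate 315 x 190 mm, top 30 mm above the bench, from x = -250 to +65 mm. Two 22 mm pillars at y = -72 and +72 mm carry a crosshead 44 mm deep (x), 180 mm wide (y), 176 to 210 mm above the bench, under the handwheel
- seat (a point): point on the base plate's top under the screw axis: where the carrier's origin is when it is home. Two steel rails 8 mm high, 67 mm apart inside, guide the carrier along the press's x axis
- stop: steel stop bar across the end of the rails on the base plate, 10 mm high. Origin at the middle of the lower edge of the face that meets the carrier, 35 mm beyond the screw axis. A push of 10 to 25 N seats the carrier; above 40 N is ramming it
- hub (a point): centre of the handwheel on the vertical screw axis, 230 mm above the bench. The wheel is a ring of 120 mm outer diameter, 10 mm thick, with three spokes; it keeps its height as it turns (only the foot goes down)
- wheel (a joint): handwheel angle, rad: grows turning clockwise seen from above, which lowers the foot 20 mm a turn. 0 is the top; starts at 4.2 to 6.9, knob away from the loading end; stays where it is left. Turning takes a steady 8 N or so at the knob (thread friction); from where the foot meets the plunger clearly more: a step of about 3.5 N, then another 3 N over the next half turn
- knob_mid (a point): middle of the handwheel's knob: an upright black cylinder, 18 mm in diameter, spinning freely on its pin, standing on the rim 55 mm from the axis, from 238 to 284 mm above the bench (this point at 264 mm). Pinched from above it can be led round in circles without turning the gripper
- ram: the ram with its foot, a steel disc of 44 mm diameter. Origin at the centre of the foot's underside, 150 mm above the bench when the wheel is at 0
- carrier: loose aluminium carrier plate, 200 x 64 x 8 mm, 0.6 to 1 kg with its steel test cell (54 mm diameter), lying between the rails on the press base, drawn out 30 to 80 mm from home. Origin on its underside under the cell's axis; x points along the plate to the far edge at x = +35 mm, which meets the stop; near edge at x = -165 mm
- cell (a point): centre of the cell's rim, 50 mm above the carrier's underside. A sprung brass plunger, 38 mm in diameter, stands out of it; how far depends on the sample inside: 18 to 42 mm above the rim, differing each time. It gives no way below about 60 N of press force and then sinks 1 mm for every further 5 N
- post (a point): upright steel post, 14 mm in diameter, at the near end of the carrier, 145 mm from the cell's axis: the handle to push it by. From 38 to 88 mm above the bench (this point at 63 mm)
- bottle_a: stoppered clear glass sample bottle, 60 mm diameter, 125 mm tall, upright beside the press; leave it alone
- bottle_b: stoppered amber glass sample bottle, 52 mm diameter, 105 mm tall, upright beside the press; leave it alone
- bottle_c: stoppered clear glass sample bottle, 60 mm diameter, 125 mm tall, upright on the robot's right; leave it alone
- dish: white porcelain dish, 70 mm across, 30 mm tall, beside the press; leave it alone
- spare_cap: spare brass plunger, a plain cylinder 38 mm in diameter and 30 mm tall, standing beside the press; leave it alone
- spatula: spatula lying on the bench on the robot's right, about 0.2 m long; leave it alone
- jar: lidded plastic jar, 60 mm diameter, 75 mm tall, on the robot's left; leave it alone
Mind the look-alikes: they are no part of the job. What is shaped like the carrier but turquoise is not meant.

How it is judged:
By the outcome, as a careful person would: the job done as asked, in the order asked, and still so for the second after the job is handed in, with the robot touching nothing.
It also fails if it takes over 72 s, if anything falls off the work surface, if the arm or the gripper's body presses on something with over 40 N, if the wrist force passes 120 N, or if a joint passes its speed limit or range.

## Working session

There is one attempt and no reset: what is moved stays moved. The work goes in short steps, each a Python script; the robot and the scene stay as the last script left them, time stands still between calls to the robot, and variables do not carry over. Pictures are saved under pics/ and viewed, and the job is handed in when it is done.

```bash
ls; mkdir -p pics
python3 - <<'E'
from rig import env
import cv2,numpy as np
for n in("side","top"):
    c=env.capture(n); cv2.imwrite(f"pics/{n}0.png",c["frame"][:,:,::-1]); np.savez(f"/tmp/{n}0.npz",**c)
    print(n,c["intrinsics"].tolist(),c["position"],c["orientation"],[k for k in c])
o=env.observe();print(o)
E
```

```text
pics
side [[380.1051192723339, 0.0, 315.4188637448269], [0.0, 380.1051192723339, 199.43091170335143], [0.0, 0.0, 1.0]] [1.10247338 0.46705412 1.00795874] [0.1449695  0.31106208 0.84315598 0.41389881] ['frame', 'depth', 'intrinsics', 'position', 'orientation']
top [[411.1330825771371, 0.0, 311.78962499778527], [0.0, 411.1330825771371, 195.46588295544018], [0.0, 0.0, 1.0]] [0.41706078 0.02354357 1.37449686] [-0.03566844  0.04952456  0.71195511 -0.69956772] ['frame', 'depth', 'intrinsics', 'position', 'orientation']
{'time_s': 0.1, 'q': array([-1.37408623e+00,  1.59003835e-01,  1.59814180e+00,  1.95542295e-05,
        1.38620519e+00, -2.10120945e-01]), 'qvel': array([ 0.00020914, -0.00187063, -0.00275251, -0.00033936, -0.00051916,
        0.00106641]), 'tau': array([-5.85807720e-04, -3.96991146e+01, -3.32337677e+01, -3.30246221e-04,
        4.25282706e-03,  1.27365459e-05]), 'tool_pos': array([ 0.22739184, -0.52752056,  0.23038758]), 'orientation': array([ 9.79382289e-01,  2.02013758e-01,  1.55037986e-05, -8.78998742e-04]), 'wrist_force': array([0.40639413, 0.64310677, 0.40998036]), 'torque': array([-0.06070222, -0.0030452 ,  0.02783969]), 'finger_gap': 0.08562691496003698}
```

View pics/side0.png

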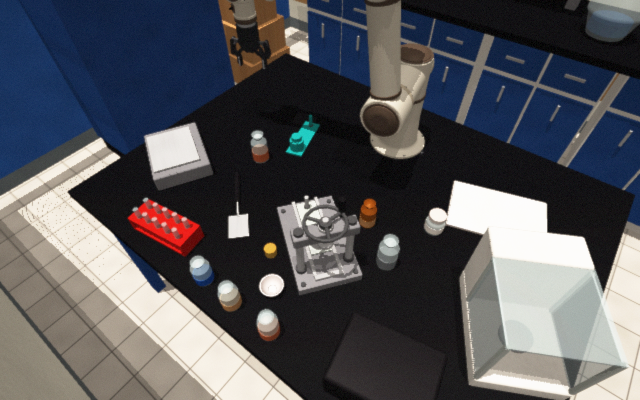

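View pics/top0.png

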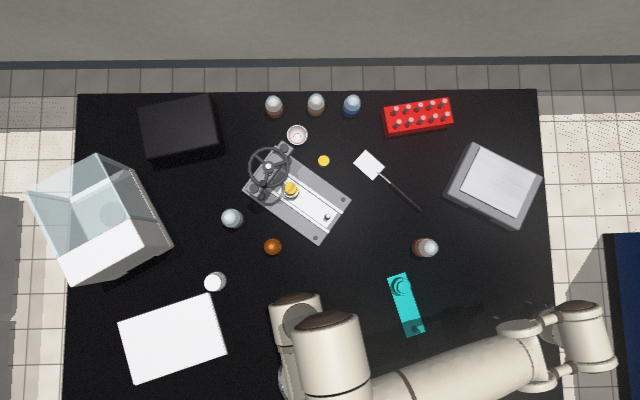

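The top view shows the press at about (295,190) with the wheel near (268,170) and the post near (327,216). The turquoise look-alike is at (405,305). I'll enlarge both press views.

Run:
```python
import cv2,numpy as np
t=np.load("/tmp/top0.npz");s=np.load("/tmp/side0.npz")
a=t["frame"][120:260,220:370,::-1];cv2.imwrite("pics/topc.png",cv2.resize(a,None,fx=4,fy=4,interpolation=cv2.INTER_CUBIC))
a=s["frame"][180:300,260:420,::-1];cv2.imwrite("pics/sidec.png",cv2.resize(a,None,fx=5,fy=5,interpolation=cv2.INTER_CUBIC))
```

```text
(no output)
```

View pics/topc.png

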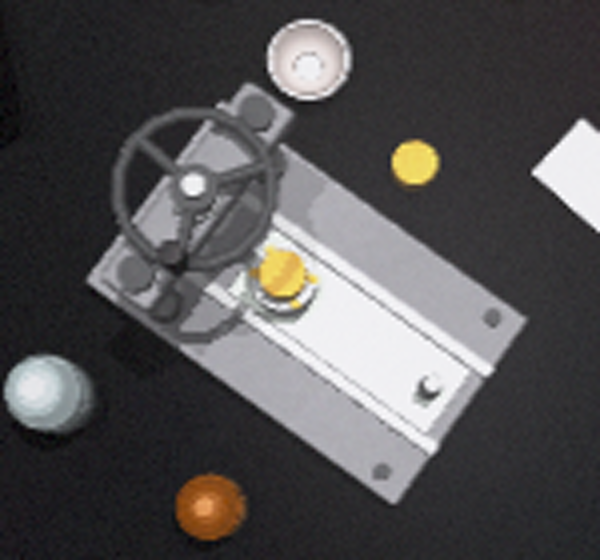

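View pics/sidec.png

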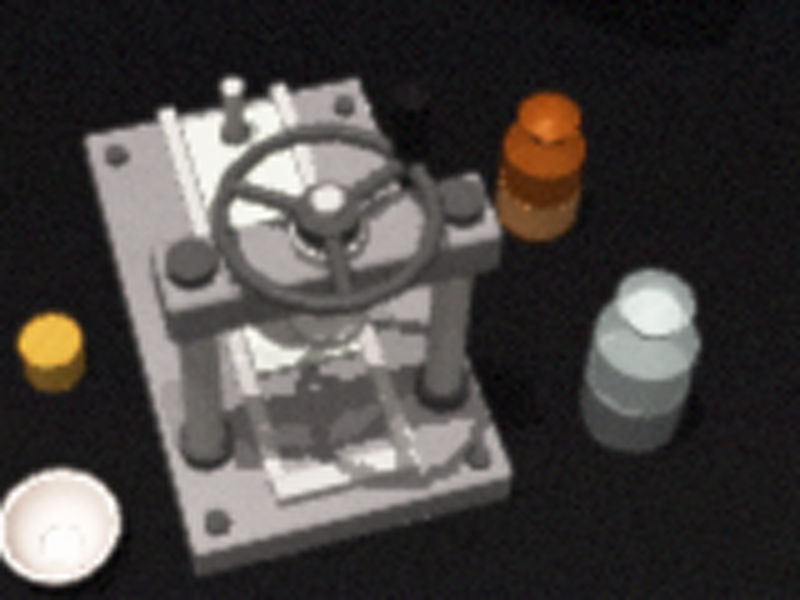

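The cropped top view shows the hub at (193,185) and the knob as a dark cylinder at about (172,250). The post top is at (431,382), the plunger at (282,272), and the plate corners at (527,320), (395,503) and (88,280). Next I convert these to world positions.

```bash
cat > h.py <<'E'
import numpy as np
from scipy.spatial.transform import Rotation as R
def ray(c,u,v):
    K=c["intrinsics"];d=np.array([(u-K[0,2])/K[0,0],-(v-K[1,2])/K[1,1],-1.]);return R.from_quat(c["orientation"]).apply(d)
def onz(c,u,v,z):
    d=ray(c,u,v);p=c["position"];return p+d*(z-p[2])/d[2]
def dep(c,u,v):
    return c["position"]+ray(c,u,v)*c["depth"][int(round(v)),int(round(u))]
def proj(c,P):
    q=R.from_quat(c["orientation"]).inv().apply(np.atleast_2d(P)-c["position"]);K=c["intrinsics"]
    return np.c_[K[0,2]+K[0,0]*q[:,0]/-q[:,2],K[1,2]-K[1,1]*q[:,1]/-q[:,2]]
def cloud(c):
    v,u=np.mgrid[:400,:640];K=c["intrinsics"];D=c["depth"]
    d=np.stack([(u-K[0,2])/K[0,0],-(v-K[1,2])/K[1,1],-np.ones_like(u)],-1)*D[...,None]
    return R.from_quat(c["orientation"]).apply(d.reshape(-1,3)).reshape(400,640,3)+c["position"]
E
python3 - <<'E'
import numpy as np
from h import *
np.set_printoptions(precision=4,suppress=True)
t=dict(np.load("/tmp/top0.npz"));s=dict(np.load("/tmp/side0.npz"))
T=lambda x,y:((x-1.5)/4+220,(y-1.5)/4+120); S=lambda x,y:((x-2)/5+260,(y-2)/5+180)
for n,p,z in [("cornR",(527,320),.03),("cornB",(395,503),.03),("cornL",(88,280),.03),("post",(431,382),.088),("hub",(193,185),.24),("knob",(172,250),.284),("plg",(282,272),.11),("bottleclr",(42,390),.125),("amber",(208,505),.105)]:
    print("top",n,onz(t,*T(*p),z),dep(t,*T(*p)))
for n,p,z in [("cornFarL",(88,135),.03),("cornFarR",(358,80),.03),("cornNR",(510,475),.03),("cornNL",(197,558),.03),("post",(232,85),.088),("hub",(326,197),.24),("knob?",(408,95),.284)]:
    print("side",n,onz(s,*S(*p),z),dep(s,*S(*p)))
P=cloud(t)
# rim points
m=(P[...,2]>.215)&(P[...,2]<.3); m[:, :200]=0; m[:,360:]=0;m[260:]=0
q=P[m]; print(len(q)); 
import cv2
r=q[(q[:,2]>.225)&(q[:,2]<.245)]
from scipy.optimize import least_squares
print(q[q[:,2]>.25])
P2=cloud(s); m=(P2[...,2]>.252)&(P2[...,2]<.3); m[:, :260]=0; m[:,420:]=0;m[:180]=0;m[320:]=0
print("side hi",P2[m],np.argwhere(m)[:,::-1])
E
```

```text
top cornR [ 0.5638 -0.1346  0.03  ] [ 0.567  -0.1381  0.0002]
top cornB [ 0.4161 -0.0227  0.03  ] [ 0.4161 -0.0228  0.028 ]
top cornL [0.6029 0.2261 0.03  ] [0.6029 0.2261 0.0298]
top post [ 0.5098 -0.0509  0.088 ] [ 0.5099 -0.051   0.0867]
top hub [0.6398 0.1213 0.24  ] [0.6389 0.121  0.2441]
top knob [0.5871 0.1318 0.284 ] [0.5869 0.1317 0.2856]
top plg [0.5956 0.064  0.11  ] [0.5964 0.0642 0.1048]
top bottleclr [0.5062 0.2464 0.125 ] [0.506  0.2459 0.1275]
top amber [0.4173 0.123  0.105 ] [0.4173 0.1228 0.1071]
side cornFarL [ 0.5618 -0.1322  0.03  ] [ 0.5617 -0.1323  0.0298]
side cornFarR [ 0.4144 -0.0184  0.03  ] [ 0.4133 -0.0192  0.0284]
side cornNR [0.6028 0.2295 0.03  ] [0.5996 0.228  0.0237]
side cornNL [0.7529 0.1197 0.03  ] [0.7517 0.1184 0.0264]
side post [ 0.5073 -0.0509  0.088 ] [ 0.509  -0.0495  0.0906]
side hub [0.6349 0.1194 0.24  ] [0.6378 0.1216 0.2447]
side knob? [0.586  0.1334 0.284 ] [0.5867 0.1338 0.285 ]
834
[[0.6345 0.1201 0.2504]
 [0.5931 0.1363 0.283 ]
 [0.5932 0.1337 0.2822]
 [0.5928 0.1308 0.2841]
 [0.5901 0.1387 0.2853]
 [0.59   0.136  0.2854]
 [0.5904 0
[... 3119 characters left out ...]
1 199]
 [342 199]
 [343 199]
 [344 199]
 [345 199]
 [339 200]
 [340 200]
 [341 200]
 [342 200]
 [343 200]
 [344 200]
 [345 200]
 [339 201]
 [340 201]
 [341 201]
 [342 201]
 [343 201]
 [344 201]
 [345 201]
 [339 202]
 [340 202]
 [341 202]
 [342 202]
 [343 202]
 [344 202]
 [345 202]
 [339 203]
 [340 203]
 [341 203]
 [342 203]
 [343 203]
 [344 203]
 [345 203]
 [339 204]
 [340 204]
 [341 204]
 [342 204]
 [343 204]
 [344 204]
 [345 204]
 [339 205]
 [340 205]
 [341 205]
 [342 205]
 [343 205]
 [344 205]
 [339 206]
 [340 206]
 [341 206]
 [342 206]
 [343 206]
 [344 206]
 [339 207]
 [340 207]
 [341 207]
 [342 207]
 [343 207]
 [344 207]
 [340 208]
 [341 208]
 [342 208]
 [343 208]
 [344 208]
 [341 209]]
```

Both views agree to about 2 mm. I'll now refine the hub, yaw, plunger height and foot height by averaging the depth readings.

Run:
```python
import numpy as np,cv2
from h import *
from scipy.optimize import least_squares
np.set_printoptions(precision=4,suppress=True)
t=dict(np.load("/tmp/top0.npz"));s=dict(np.load("/tmp/side0.npz"))
yaw=np.deg2rad(53);o=np.array([.638,.1213])
for n,c in(("top",t),("side",s)):
    P=cloud(c);p=P.reshape(-1,3)
    d=np.hypot(p[:,0]-o[0],p[:,1]-o[1])
    r=p[(d>.047)&(d<.065)&(p[:,2]>.222)&(p[:,2]<.245)]
    f=least_squares(lambda x:np.hypot(r[:,0]-x[0],r[:,1]-x[1])-x[2],[*o,.055],loss="soft_l1",f_scale=.002).x
    print(n,"rim",f,len(r),r[:,2].mean())
    loc=lambda q:np.c_[(q[:,:2]-o)@[np.cos(yaw),np.sin(yaw)],(q[:,:2]-o)@[-np.sin(yaw),np.cos(yaw)],q[:,2]]
    L=loc(p); 
    col=c["frame"].reshape(-1,3).astype(int)
    yel=(col[:,0]>col[:,2]+60)&(abs(L[:,0]+.07)<.04)&(abs(L[:,1])<.03)
    q=L[yel]; print("yellow",len(q), np.round(np.sort(q[:,2])[::3],3))
    if n=="top": print(q[q[:,2]>.1].mean(0), np.median(q[q[:,2]>.1],0))
    # foot region
    m=(abs(L[:,0])<.03)&(abs(L[:,1])<.03)&(L[:,2]>.1)&(L[:,2]<.172)
    print("foot",L[m][np.argsort(-L[m][:,2])][:40])
    # knob
    k=p[(p[:,2]>.279)&(np.hypot(p[:,0]-.585,p[:,1]-.134)<.02)]
    print("knob",k.mean(0),(k.min(0)+k.max(0))/2)
    po=L[(L[:,2]>.082)&(L[:,2]<.095)&(np.hypot(L[:,0]+.215,L[:,1])<.015)]
    print("post",po.mean(0),len(po))
```

```text
top rim [0.6382 0.1216 0.0543] 400 0.23449502525472254
yellow 129 [0.078 0.08  0.082 0.084 0.084 0.085 0.087 0.097 0.098 0.099 0.099 0.099
 0.1   0.1   0.1   0.101 0.101 0.101 0.101 0.101 0.102 0.102 0.102 0.102
 0.102 0.102 0.103 0.103 0.103 0.103 0.103 0.104 0.104 0.105 0.105 0.105
 0.105 0.106 0.106 0.107 0.107 0.107 0.108]
[-0.0712 -0.0005  0.1034] [-0.0701 -0.0009  0.1026]
foot [[-0.0193 -0.0069  0.1511]
 [-0.0173 -0.0095  0.1498]
 [-0.0208 -0.0047  0.1491]
 [-0.0178  0.0013  0.1491]
 [-0.0196  0.0038  0.1491]
 [-0.0189  0.008   0.149 ]
 [-0.0164 -0.0054  0.1484]
 [-0.0162  0.0096  0.147 ]
 [-0.0168  0.0054  0.1469]
 [-0.0179 -0.0032  0.1462]
 [-0.0154 -0.0014  0.1459]
 [-0.0153  0.0137  0.1449]
 [-0.0194 -0.0009  0.1441]
 [-0.0209  0.0013  0.1417]
 [-0.0166  0.0113  0.138 ]]
knob [0.5847 0.1335 0.2845] [0.5851 0.1335 0.2853]
post [-0.2156 -0.      0.0884] 15
side rim [0.6403 0.124  0.0542] 478 0.2339088532485091
yellow 0 []
foot [[ 0.0122  0.0036  0.1526]
 [ 0.0101 -0.0042  0.1526]
 [ 0.0157  0.0054  0.1522]
 [ 0.0225 -0.0049  0.1518]
 [ 0.017  -0.0006  0.1517]
 [ 0.0086 -0.006
[... 314 characters left out ...]
199 -0.0097  0.1499]
 [ 0.0078 -0.0175  0.1498]
 [ 0.016  -0.0114  0.1498]
 [ 0.0121 -0.0019  0.1498]
 [ 0.0173  0.0049  0.1498]
 [ 0.0165  0.0024  0.1497]
 [ 0.0163  0.0136  0.1497]
 [ 0.0169  0.0163  0.1494]
 [ 0.0089 -0.0122  0.1494]
 [ 0.0082 -0.0148  0.1494]
 [ 0.0215  0.0093  0.1493]
 [ 0.0094  0.0016  0.1493]
 [ 0.0176  0.0076  0.1492]
 [ 0.0145  0.0085  0.1492]
 [ 0.014  -0.0053  0.1491]
 [ 0.0184 -0.001   0.149 ]
 [ 0.0124 -0.0104  0.1489]
 [ 0.0134  0.0173  0.1487]
 [ 0.0229 -0.0078  0.1487]
 [ 0.0125  0.0147  0.1486]
 [ 0.0114 -0.0129  0.1485]
 [ 0.011   0.0096  0.1485]
 [ 0.0052 -0.0112  0.1484]]
knob [0.5859 0.1358 0.2833] [0.585  0.136  0.2827]
post [-0.2138  0.0008  0.087 ] 14
```

The fits are consistent. The hub is at about (.639,.122), the yaw is 53°, and the carrier is drawn out about 70 mm. The plunger top is at about 103 mm, within the allowed 98–122 mm. The target is the bright aluminium carrier between the press rails, whose post is at top pixel (327,215). The turquoise one at (405,305) lies loose on the bench and is not meant. Next I grasp the post.

```bash
cat >> h.py <<'E'
YAW=np.deg2rad(53);O=np.array([.6388,.1222])
EX=np.array([np.cos(YAW),np.sin(YAW)]);EY=np.array([-EX[1],EX[0]])
def W(x,y,z): return np.array([*(O+x*EX+y*EY),z])
def Q(a): return (R.from_euler('z',a)*R.from_euler('x',np.pi)).as_quat()
E
python3 - <<'E'
from rig import env
from h import *
import cv2
np.set_printoptions(precision=4,suppress=True)
p=np.array([.5085,-.0508])
for a in (53,-127): print(a,env.inverse_kinematics([*p,.05],Q(np.deg2rad(a))))
q=Q(YAW)
if env.inverse_kinematics([*p,.05],q) is None or abs(env.inverse_kinematics([*p,.05],q)[5])>2.6: q=Q(YAW+np.pi)
env.move_ptp([*p,.18],q); env.move_gripper(.05)
env.move_l([*p,.052],feed=.12)
c=env.capture("side"); cv2.imwrite("pics/s1.png",cv2.resize(c["frame"][120:320,220:460,::-1],None,fx=3,fy=3))
o=env.observe();print(o["time_s"],o["tool_pos"],o["wrist_force"],o["q"],o["finger_gap"])
E
```

```text
53 [-0.3364  0.2209  1.9167 -0.      1.004   0.3094]
-127 [-0.3364  0.2209  1.9167  0.      1.004  -2.8322]
3.8083 [ 0.5093 -0.0511  0.0529] [ 0.0854 -0.1898  0.9004] [-0.3364  0.2163  1.915   0.      1.0083  0.3094] 0.049573902731350046
```

View pics/s1.png

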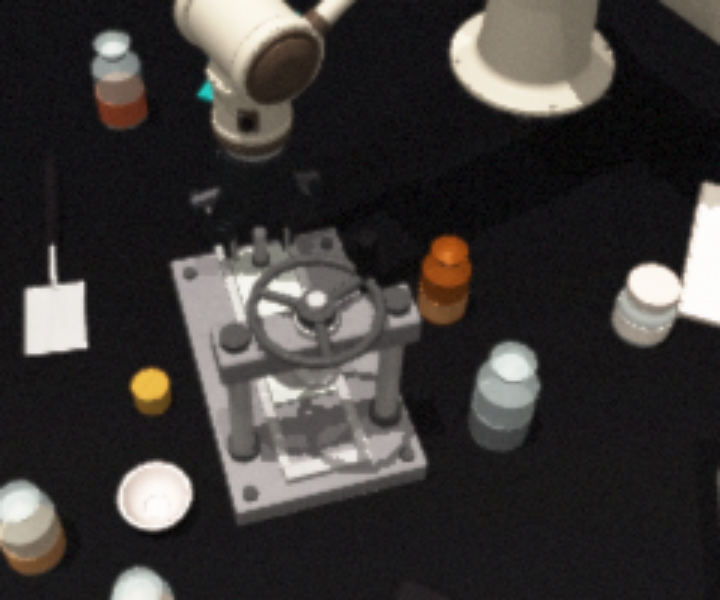

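The fingers straddle the post at about (260,245) and nothing else is touched. I'll grip and slide it.

Run:
```python
from rig import env
from h import *
np.set_printoptions(precision=4,suppress=True)
def st(n):
    o=env.observe();d=o["tool_pos"][:2]-O
    print(n,round(o["time_s"],2),"press xy",np.array([d@EX,d@EY]),"F press",np.array([o["wrist_force"][:2]@EX,o["wrist_force"][:2]@EY,o["wrist_force"][2]]),o["finger_gap"])
    return o
env.move_gripper(0.0); o=st("grip")
p=o["tool_pos"]
e=np.array([*EX,0])
h=env.move_l(p+e*.055,feed=.04,until_force=14);o=st(f"slide {h}")
if not h:
    p=o["tool_pos"].copy()
    h=env.move_l(p+e*.03,feed=.012,until_force=14);o=st(f"seat {h}")
```

```text
grip 4.23 press xy [-0.2165 -0.0003] F press [-0.3734  2.5342  5.1609] 0.012417417530665355
slide False 5.76 press xy [-0.1626 -0.0006] F press [-5.3764 -0.0572  3.9752] 0.012039760315541265
seat True 7.3 press xy [-0.1452 -0.0006] F press [-1.2266  0.9699  4.3805] 0.012428825882063675
```

Run:
```python
from rig import env
from h import *
import cv2
np.set_printoptions(precision=4,suppress=True)
def st(n):
    o=env.observe();d=o["tool_pos"][:2]-O
    print(n,round(o["time_s"],2),"press xy",np.array([d@EX,d@EY]),"F press",np.array([o["wrist_force"][:2]@EX,o["wrist_force"][:2]@EY,o["wrist_force"][2]]),o["finger_gap"])
    return o
e=np.array([*EX,0])
o=env.observe();p=o["tool_pos"]
h=env.move_l(p+e*.01,feed=.008,until_force=15);o=st(f"seat {h}")
env.move_gripper(.05); o=st("open")
p=o["tool_pos"]
env.move_l([p[0],p[1],.16],feed=.15)
env.move_l(np.array([p[0],p[1],.31])-e*.03,feed=.25); o=st("up")
for n in("side","top"):
    c=env.capture(n); cv2.imwrite(f"pics/{n}2.png",cv2.resize(c["frame"][120:260,220:380,::-1],None,fx=4,fy=4)); np.savez(f"/tmp/{n}2.npz",**c)
```

```text
seat True 7.87 press xy [-0.1453 -0.0006] F press [-1.1684  0.8325  3.5881] 0.012121676274938781
open 8.32 press xy [-0.1455 -0.0002] F press [ 0.0349  0.4777 -0.3552] 0.049639864494625104
up 9.94 press xy [-0.1756  0.0005] F press [ 0.5108  0.1005 -0.417 ] 0.04972784548004101
```

View pics/side2.png

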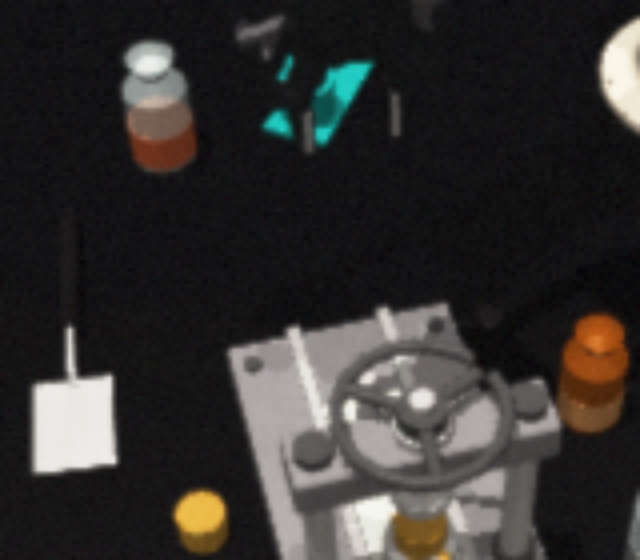

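View pics/top2.png

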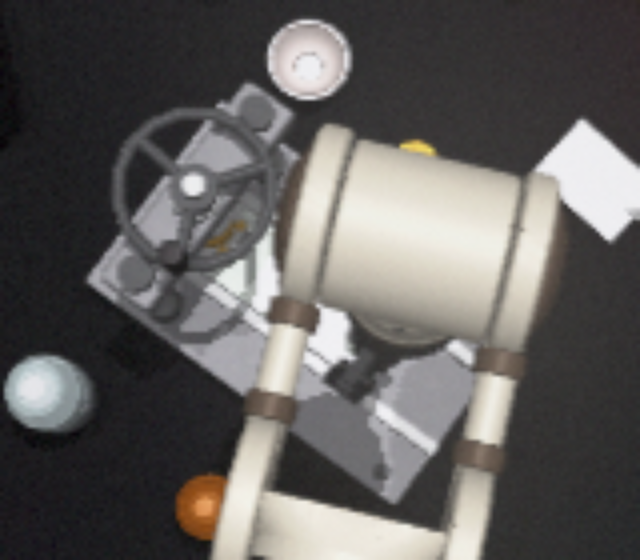

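Run:
```python
import cv2,numpy as np
from h import *
s=dict(np.load("/tmp/side2.npz"))
a=s["frame"][220:290,290:370,::-1];cv2.imwrite("pics/s2c.png",cv2.resize(a,None,fx=8,fy=8,interpolation=cv2.INTER_CUBIC))
for z in (.098,.103,.108,.13,.136,.142,.15): 
    # front-most point of disc rim towards camera
    d=s["position"][:2]-O;d/=np.linalg.norm(d)
    print(z,[((proj(s,[*(O+d*r),z])[0]-[290,220])*8+3.5).round(1) for r in (.019,.022)])
```

```text
0.098 [array([278.7, 297.7]), array([278.6, 305.2])]
0.103 [array([278.8, 290.1]), array([278.7, 297.6])]
0.108 [array([278.8, 282.4]), array([278.8, 289.9])]
0.13 [array([279.2, 247.8]), array([279.1, 255.3])]
0.136 [array([279.2, 238.2]), array([279.2, 245.7])]
0.142 [array([279.3, 228.5]), array([279.3, 236. ])]
0.15 [array([279.5, 215.4]), array([279.4, 223. ])]
```

View pics/s2c.png

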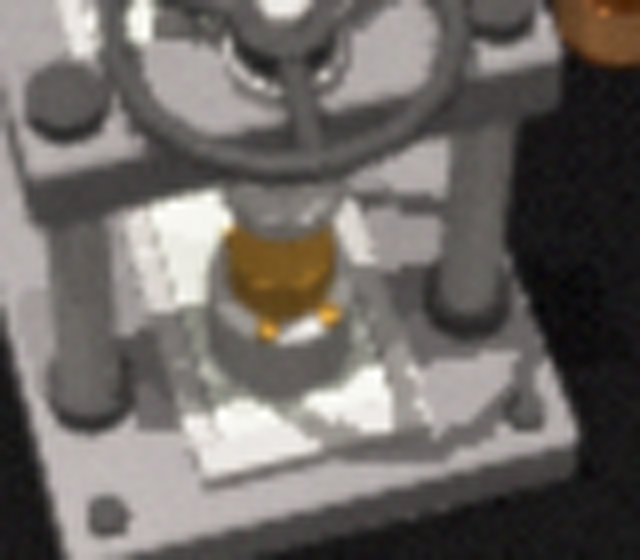

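The side crop shows the plunger directly under the foot. The foot's lower edge is at row 240 (z≈.139) and the plunger's top edge at row 287 (z≈.105). So the gap is about 31–35 mm and contact should come after about 1.6–1.7 turns. Now I take the knob and try the first part of the circle.

```bash
cat >> h.py <<'E'
def seg(env,C,r,a,z,feed,log):
    """lead knob to world angle a; log the tangential (clockwise-resisting) / radial force"""
    env.move_l([C[0]+r*np.cos(a),C[1]+r*np.sin(a),z],feed=feed)
    o=env.observe();d=o["tool_pos"][:2]-C;aa=np.arctan2(d[1],d[0]);f=o["wrist_force"]
    er=np.array([np.cos(aa),np.sin(aa)]);et=np.array([-er[1],er[0]]) # et = ccw
    log.append((o["time_s"],a,aa,np.hypot(*d),f[:2]@et,f[:2]@er,f[2],o["torque"][2]))
    print("t%.2f cmd %.1f act %.1f r %.4f Ft %.1f Fr %.1f Fz %.1f Tz %.2f"%(o["time_s"],np.rad2deg(a),np.rad2deg(aa),*log[-1][3:]))
    return o
E
python3 - <<'E'
from rig import env
from h import *
np.set_printoptions(precision=4,suppress=True)
C=np.array([.639,.1225]);k=np.array([.5852,.1347])
o=env.observe();q=Q(YAW)
env.move_gripper(.04)
env.move_l([o["tool_pos"][0],o["tool_pos"][1],.33],feed=.3)
env.move_l([*k,.33],feed=.25)
env.move_l([*k,.25],feed=.12)
o=env.observe();print(o["time_s"],o["tool_pos"],o["wrist_force"],o["q"])
env.move_gripper(0)
o=env.observe();print(o["time_s"],o["tool_pos"],o["wrist_force"],o["finger_gap"])
d=k-C;a0=np.arctan2(d[1],d[0]);print("a0",np.rad2deg(a0),np.hypot(*d))
np.save("/tmp/a0.npy",a0)
log=[]
for i in range(1,7): seg(env,C,.055,a0-np.deg2rad(15*i),.25,.06,log)
E
```

```text
12.1583 [0.5857 0.1345 0.251 ] [ 0.0068 -0.3844  0.8037] [ 0.0294  0.221   1.4863 -0.0088  1.4438  0.6743]
12.4917 [0.585  0.1354 0.2516] [-4.3375  1.3079  5.028 ] 0.016398859470862
a0 167.22335523074787 0.05516593151574616
t12.88 cmd 152.2 act 152.3 r 0.0557 Ft 3.9 Fr 5.8 Fz 6.4 Tz 0.00
t13.28 cmd 137.2 act 137.1 r 0.0559 Ft 4.2 Fr 5.6 Fz 6.2 Tz -0.09
t13.67 cmd 122.2 act 121.9 r 0.0560 Ft 2.7 Fr 5.1 Fz 4.9 Tz 0.00
t14.06 cmd 107.2 act 106.9 r 0.0560 Ft 2.8 Fr 4.2 Fz 4.7 Tz -0.05
t14.45 cmd 92.2 act 91.9 r 0.0559 Ft 2.9 Fr 2.9 Fz 4.2 Tz -0.04
t14.84 cmd 77.2 act 76.8 r 0.0558 Ft 3.1 Fr 2.7 Fz 4.7 Tz -0.03
```

```bash
cat >> h.py <<'E'
def tseg(env,C,r,a,z,feed,th,log):
    o=env.observe();f0=o["wrist_force"]
    h=env.move_l([C[0]+r*np.cos(a),C[1]+r*np.sin(a),z],feed=feed,until_force=th)
    o=env.observe();d=o["tool_pos"][:2]-C;aa=np.arctan2(d[1],d[0]);f=o["wrist_force"]
    er=np.array([np.cos(aa),np.sin(aa)]);et=np.array([-er[1],er[0]])
    print("t%.2f th %.1f hit %d cmd %.1f act %.1f r %.4f Ft0 %.1f Ft %.1f Fr %.1f Fz %.1f"%(o["time_s"],th,h,np.rad2deg(a),np.rad2deg(aa),np.hypot(*d),f0[:2]@et,f[:2]@et,f[:2]@er,f[2]))
    return h,aa
E
python3 - <<'E'
from rig import env
from h import *
C=np.array([.639,.1225]);a0=float(np.load("/tmp/a0.npy"))
a=a0-np.deg2rad(90)
log=[]
for th in (4,5,6,7,8,9):
    a-=np.deg2rad(12); h,aa=tseg(env,C,.055,a,.25,.04,th,log)
E
```

```text
t15.05 th 4.0 hit 1 cmd 65.2 act 74.6 r 0.0558 Ft0 3.2 Ft -1.8 Fr 1.4 Fz 3.2
t15.27 th 5.0 hit 1 cmd 53.2 act 74.5 r 0.0558 Ft0 -1.8 Ft 1.4 Fr -0.1 Fz 4.1
t15.52 th 6.0 hit 1 cmd 41.2 act 74.3 r 0.0558 Ft0 1.4 Ft 1.7 Fr 0.3 Fz 3.3
t15.82 th 7.0 hit 1 cmd 29.2 act 73.9 r 0.0558 Ft0 1.7 Ft 2.4 Fr 0.9 Fz 3.9
t16.18 th 8.0 hit 1 cmd 17.2 act 73.1 r 0.0558 Ft0 2.4 Ft 1.3 Fr -0.0 Fz 3.2
t16.58 th 9.0 hit 1 cmd 5.2 act 72.1 r 0.0557 Ft0 1.3 Ft 0.8 Fr 2.2 Fz 2.5
```

Run:
```python
from rig import env
from h import *
C=np.array([.639,.1225])
o=env.observe();d=o["tool_pos"][:2]-C;aa=np.arctan2(d[1],d[0])
for th in (13,12,11,10,9,8.5):
    h,aa=tseg(env,C,.0555,aa-np.deg2rad(12),.25,.03,th,[])
```

```text
t17.13 th 13.0 hit 0 cmd 60.1 act 60.4 r 0.0556 Ft0 1.2 Ft 5.1 Fr -1.2 Fz 8.2
t17.66 th 12.0 hit 0 cmd 48.4 act 48.9 r 0.0555 Ft0 4.8 Ft 5.0 Fr -2.1 Fz 8.7
t18.18 th 11.0 hit 0 cmd 36.9 act 37.6 r 0.0553 Ft0 4.5 Ft 5.3 Fr -3.6 Fz 8.6
t18.70 th 10.0 hit 0 cmd 25.6 act 26.5 r 0.0551 Ft0 4.5 Ft 5.1 Fr -6.3 Fz 9.9
t19.21 th 9.0 hit 0 cmd 14.5 act 15.8 r 0.0549 Ft0 3.9 Ft 5.5 Fr -6.2 Fz 9.3
t19.71 th 8.5 hit 0 cmd 3.8 act 5.3 r 0.0547 Ft0 4.3 Ft 5.6 Fr -6.1 Fz 9.0
```

Run:
```python
from rig import env
from h import *
C=np.array([.6386,.1234])
o=env.observe();d=o["tool_pos"][:2]-C;aa=np.arctan2(d[1],d[0]);print(o["tool_pos"])
log=[]
for i in range(1,17): seg(env,C,.055,aa-np.deg2rad(15*i),.251,.06,log)
aa=log[-1][2]
print(env.observe()["q"])
for th in (10,9,8,7): h,aa=tseg(env,C,.055,aa-np.deg2rad(12),.251,.03,th,[])
```

```text
[0.69351471 0.1275534  0.25159714]
t20.07 cmd -10.7 act -9.9 r 0.0550 Ft 3.6 Fr -2.9 Fz 6.3 Tz -0.01
t20.47 cmd -25.7 act -25.1 r 0.0550 Ft 3.1 Fr -2.9 Fz 4.8 Tz 0.02
t20.86 cmd -40.7 act -40.0 r 0.0550 Ft 3.1 Fr -2.1 Fz 6.1 Tz -0.00
t21.25 cmd -55.7 act -55.0 r 0.0550 Ft 2.9 Fr -2.0 Fz 5.7 Tz -0.01
t21.64 cmd -70.7 act -69.9 r 0.0550 Ft 3.4 Fr -2.8 Fz 5.9 Tz -0.06
t22.03 cmd -85.7 act -84.8 r 0.0550 Ft 2.5 Fr -3.7 Fz 5.2 Tz -0.03
t22.43 cmd -100.7 act -99.7 r 0.0550 Ft 2.7 Fr -3.3 Fz 5.1 Tz -0.01
t22.82 cmd -115.7 act -114.6 r 0.0550 Ft 2.4 Fr -3.0 Fz 6.4 Tz -0.03
t23.21 cmd -130.7 act -129.4 r 0.0551 Ft 2.0 Fr -2.8 Fz 5.9 Tz 0.00
t23.60 cmd -145.7 act -144.2 r 0.0551 Ft 3.0 Fr -2.1 Fz 5.4 Tz -0.01
t23.99 cmd -160.7 act -158.9 r 0.0551 Ft 2.8 Fr -0.5 Fz 6.1 Tz 0.06
t24.38 cmd -175.7 act -173.8 r 0.0551 Ft 2.8 Fr 0.5 Fz 7.7 Tz 0.03
t24.77 cmd -190.7 act 171.1 r 0.0551 Ft 3.3 Fr 1.5 Fz 8.5 Tz 0.02
t25.17 cmd -205.7 act 155.8 r 0.0550 Ft 2.3 Fr 2.4 Fz 8.8 Tz 0.03
t25.56 cmd -220.7 act 140.6 r 0.0551 Ft 2.7 Fr 3.2 Fz 10.2 Tz -0.01
t25.95 cmd -235.7 act 125.3 r 0.0550 Ft 2.4 Fr 2.6 Fz 10.1 Tz -0.00
[0.0775034  0.30690686 1.38251225 0.00302111 1.47945345 0.7147009 ]
t26.45 th 10.0 hit 0 cmd 113.3 act 114.8 r 0.0550 Ft0 2.8 Ft 5.1 Fr 2.8 Fz 10.0
t26.93 th 9.0 hit 0 cmd 102.8 act 104.2 r 0.0550 Ft0 5.5 Ft 4.4 Fr 2.3 Fz 9.8
t27.43 th 8.0 hit 0 cmd 92.2 act 93.5 r 0.0550 Ft0 4.7 Ft 5.7 Fr 2.8 Fz 9.5
t27.92 th 7.0 hit 0 cmd 81.5 act 82.7 r 0.0550 Ft0 6.1 Ft 5.1 Fr 3.0 Fz 8.9
```

Run:
```python
from rig import env
from h import *
C=np.array([.6386,.1234])
o=env.observe();d=o["tool_pos"][:2]-C;aa=np.arctan2(d[1],d[0])
for i in range(9):
    h,aa=tseg(env,C,.055,aa-np.deg2rad(11.5),.251,.022,6.5,[])
    if h: break
```

```text
t28.52 th 6.5 hit 0 cmd 71.2 act 72.6 r 0.0550 Ft0 5.5 Ft 6.4 Fr 0.8 Fz 10.4
t29.11 th 6.5 hit 0 cmd 61.1 act 62.5 r 0.0550 Ft0 6.4 Ft 6.3 Fr 1.6 Fz 9.4
t29.70 th 6.5 hit 0 cmd 51.0 act 52.4 r 0.0550 Ft0 6.5 Ft 5.6 Fr 0.8 Fz 9.3
t30.29 th 6.5 hit 0 cmd 40.9 act 42.2 r 0.0550 Ft0 5.7 Ft 6.4 Fr 1.2 Fz 8.6
t30.88 th 6.5 hit 0 cmd 30.7 act 32.1 r 0.0549 Ft0 6.6 Ft 7.0 Fr 1.2 Fz 8.0
t31.48 th 6.5 hit 0 cmd 20.6 act 22.0 r 0.0549 Ft0 7.1 Ft 5.9 Fr 0.0 Fz 7.9
t32.07 th 6.5 hit 0 cmd 10.5 act 11.9 r 0.0549 Ft0 5.8 Ft 6.1 Fr 0.5 Fz 8.2
t32.66 th 6.5 hit 0 cmd 0.4 act 1.7 r 0.0549 Ft0 6.1 Ft 5.4 Fr -0.2 Fz 7.3
t33.25 th 6.5 hit 0 cmd -9.8 act -8.6 r 0.0549 Ft0 5.2 Ft 5.6 Fr 0.4 Fz 6.9
```

Run:
```python
from rig import env
from h import *
import cv2
C=np.array([.6386,.1234])
c=env.capture("side");a=c["frame"][220:290,290:370,::-1];cv2.imwrite("pics/s3c.png",cv2.resize(a,None,fx=8,fy=8,interpolation=cv2.INTER_CUBIC))
o=env.observe();d=o["tool_pos"][:2]-C;aa=np.arctan2(d[1],d[0])
for i in range(12):
    h,aa=tseg(env,C,.055,aa-np.deg2rad(9),.251,.022,12,[])
    o=env.observe();d=o["tool_pos"][:2]-C;f=o["wrist_force"]; ft=f[:2]@np.array([-d[1],d[0]])/np.hypot(*d)
    if h or ft>8.2: break
```

```text
t33.79 th 12.0 hit 0 cmd -17.6 act -16.5 r 0.0549 Ft0 6.4 Ft 5.4 Fr -0.3 Fz 7.7
t34.28 th 12.0 hit 0 cmd -25.5 act -24.4 r 0.0549 Ft0 5.3 Ft 5.7 Fr 0.1 Fz 6.7
t34.77 th 12.0 hit 0 cmd -33.4 act -32.3 r 0.0549 Ft0 5.6 Ft 5.9 Fr -1.2 Fz 5.8
t35.27 th 12.0 hit 0 cmd -41.3 act -40.3 r 0.0549 Ft0 5.7 Ft 6.1 Fr -1.2 Fz 6.1
t35.77 th 12.0 hit 0 cmd -49.3 act -48.3 r 0.0549 Ft0 5.9 Ft 6.3 Fr -1.5 Fz 6.8
t36.27 th 12.0 hit 0 cmd -57.3 act -56.2 r 0.0549 Ft0 6.1 Ft 5.2 Fr -1.1 Fz 5.1
t36.77 th 12.0 hit 0 cmd -65.2 act -64.1 r 0.0549 Ft0 5.0 Ft 5.6 Fr -1.9 Fz 6.2
t37.27 th 12.0 hit 0 cmd -73.1 act -72.0 r 0.0550 Ft0 5.3 Ft 6.7 Fr -2.9 Fz 6.3
t37.76 th 12.0 hit 0 cmd -81.0 act -79.8 r 0.0550 Ft0 6.3 Ft 5.1 Fr -2.5 Fz 5.5
t38.25 th 12.0 hit 0 cmd -88.8 act -87.5 r 0.0550 Ft0 4.8 Ft 6.1 Fr -3.0 Fz 5.2
t38.73 th 12.0 hit 0 cmd -96.5 act -94.3 r 0.0550 Ft0 5.7 Ft 8.7 Fr -3.3 Fz 3.5
```

View pics/s3c.png

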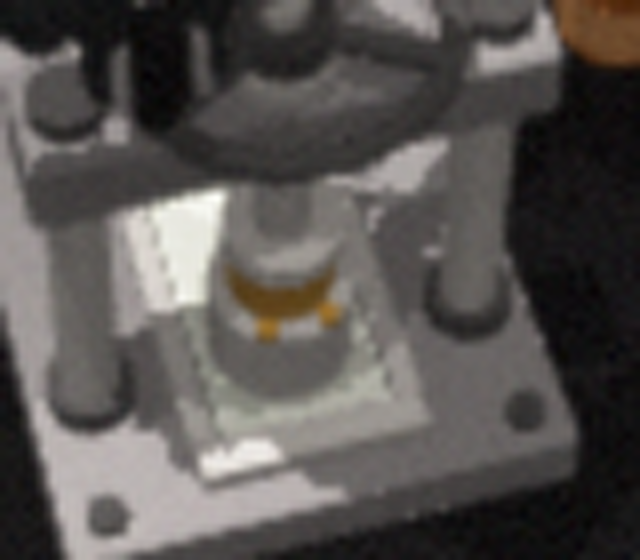

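The tangential force stepped from about 6 to 8.7 N between -87.5° and -94.3°, after about 618° of turning, which agrees with the vision estimate. I take contact at about -90.5° and wind on to about -270.5°.

Run:
```python
from rig import env
from h import *
C=np.array([.6386,.1234])
def ang():
    o=env.observe();d=o["tool_pos"][:2]-C;return np.rad2deg(np.arctan2(d[1],d[0]))
tgt=-270.5; cur=ang()
assert -100<cur<-88
for i in range(24):
    rem=cur-tgt
    if rem<1.2: break
    step=min(12,rem+2.0) if rem<12 else 12
    h,aa=tseg(env,C,.055,np.deg2rad(cur-step),.251,.025,25,[])
    n=np.rad2deg(aa); 
    if n>0: n-=360
    cur=n
    if h: break
print(cur)
```

```text
t39.26 th 25.0 hit 0 cmd -106.3 act -103.8 r 0.0550 Ft0 8.0 Ft 8.4 Fr -3.9 Fz 2.7
t39.77 th 25.0 hit 0 cmd -115.8 act -113.1 r 0.0551 Ft0 7.6 Ft 9.4 Fr -4.0 Fz 2.9
t40.28 th 25.0 hit 0 cmd -125.1 act -122.1 r 0.0551 Ft0 8.6 Ft 9.2 Fr -3.9 Fz 4.0
t40.77 th 25.0 hit 0 cmd -134.1 act -130.7 r 0.0551 Ft0 8.5 Ft 9.5 Fr -2.8 Fz 3.6
t41.26 th 25.0 hit 0 cmd -142.7 act -139.0 r 0.0551 Ft0 9.0 Ft 9.5 Fr -3.5 Fz 4.0
t41.73 th 25.0 hit 0 cmd -151.0 act -147.0 r 0.0551 Ft0 8.9 Ft 9.4 Fr -1.7 Fz 4.1
t42.18 th 25.0 hit 0 cmd -159.0 act -154.9 r 0.0551 Ft0 9.1 Ft 9.6 Fr -1.3 Fz 4.8
t42.63 th 25.0 hit 0 cmd -166.9 act -162.5 r 0.0551 Ft0 9.4 Ft 10.5 Fr -0.4 Fz 7.3
t43.08 th 25.0 hit 0 cmd -174.5 act -170.2 r 0.0551 Ft0 10.3 Ft 10.7 Fr 1.0 Fz 7.1
t43.52 th 25.0 hit 0 cmd -182.2 act -177.8 r 0.0550 Ft0 10.7 Ft 9.8 Fr 3.2 Fz 8.9
t43.96 th 25.0 hit 0 cmd -189.8 act 174.4 r 0.0550 Ft0 10.1 Ft 10.1 Fr 3.2 Fz 9.1
t44.41 th 25.0 hit 0 cmd -197.6 act 166.5 r 0.0550 Ft0 10.5 Ft 11.2 Fr 3.6 Fz 11.1
t44.86 th 25.0 hit 0 cmd -205.5 act 158.4 r 0.0550 Ft0 11.6 Ft 10.4 Fr 3.6 Fz 11.1
t45.32 th 25.0 hit 0 cmd -213.6 act 150.0 r 0.0550 Ft0 10.8 Ft 11.0 Fr 4.4 Fz 11.7
t45.78 th 25.0 hit 0 cmd -222.0 act 141.5 r 0.0550 Ft0 11.5 Ft 10.2 Fr 4.3 Fz 11.6
t46.26 th 25.0 hit 0 cmd -230.5 act 132.9 r 0.0550 Ft0 10.7 Ft 10.2 Fr 3.9 Fz 12.7
t46.74 th 25.0 hit 0 cmd -239.1 act 124.0 r 0.0550 Ft0 10.7 Ft 11.3 Fr 3.7 Fz 12.5
t47.23 th 25.0 hit 0 cmd -248.0 act 115.1 r 0.0550 Ft0 11.7 Ft 11.7 Fr 4.4 Fz 12.9
t47.73 th 25.0 hit 0 cmd -256.9 act 106.1 r 0.0550 Ft0 12.2 Ft 11.4 Fr 2.6 Fz 12.3
t48.22 th 25.0 hit 0 cmd -265.9 act 97.1 r 0.0550 Ft0 11.7 Ft 12.0 Fr 1.4 Fz 11.9
t48.62 th 25.0 hit 0 cmd -272.5 act 90.5 r 0.0550 Ft0 12.1 Ft 10.9 Fr 1.7 Fz 13.1
-269.5313629528514
```

Run:
```python
from rig import env
from h import *
import cv2
C=np.array([.6386,.1234])
def st(n):
    o=env.observe();d=o["tool_pos"][:2]-C;a=np.arctan2(d[1],d[0]);f=o["wrist_force"]
    print(n,round(o["time_s"],2),o["tool_pos"].round(4),"ang",np.rad2deg(a).round(2),"Ft",f[:2]@[-np.sin(a),np.cos(a)],f.round(1),round(o["finger_gap"],4));return o
o=st("now"); p=o["tool_pos"].copy()
env.move_l(p-np.array([.0005,0,0]),feed=.02); o=st("unload")
env.move_gripper(.045); o=st("open")
p=o["tool_pos"].copy()
env.move_l([p[0],p[1],.34],feed=.15)
e=np.array([*EX,0])
env.move_l(np.array([.40,-.20,.36]),feed=.35); st("away")
for n,sl in(("side",np.s_[200:300,270:400]),("top",np.s_[120:260,220:380])):
    c=env.capture(n); cv2.imwrite(f"pics/{n}4.png",cv2.resize(c["frame"][sl][:,:,::-1],None,fx=6 if n=="side" else 4,fy=6 if n=="side" else 4,interpolation=cv2.INTER_CUBIC)); cv2.imwrite(f"pics/{n}4f.png",c["frame"][:,:,::-1]); np.savez(f"/tmp/{n}4.npz",**c)
    P=cloud(c).reshape(-1,3)
    k=P[(P[:,2]>.279)&(P[:,2]<.292)&(np.hypot(*(P[:,:2]-C).T)<.075)]
    if len(k): m=(k.min(0)+k.max(0))/2;print(n,"knob",m,np.rad2deg(np.arctan2(*(m[:2]-C)[::-1])),len(k))
```

```text
now 48.62 [0.6381 0.1784 0.2516] ang 90.47 Ft 10.888762187037447 [-10.9   1.6  13.1] 0.0166
unload 48.93 [0.6371 0.1784 0.2516] ang 91.54 Ft 1.8944215765225028 [-2.   2.7  6.8] 0.0165
open 49.32 [0.6372 0.1781 0.2505] ang 91.49 Ft -0.2956503143426863 [ 0.3 -0.  -0. ] 0.0448
away 51.48 [ 0.4003 -0.1991  0.3596] ang -126.46 Ft 0.11490409443612945 [-0.1 -0.3  1.3] 0.045
side knob [0.63702785 0.17820792 0.28342042] 91.64306416265899 39
top knob [0.6371479  0.17628755 0.28391359] 91.57273439644011 37
```

View pics/side4.png

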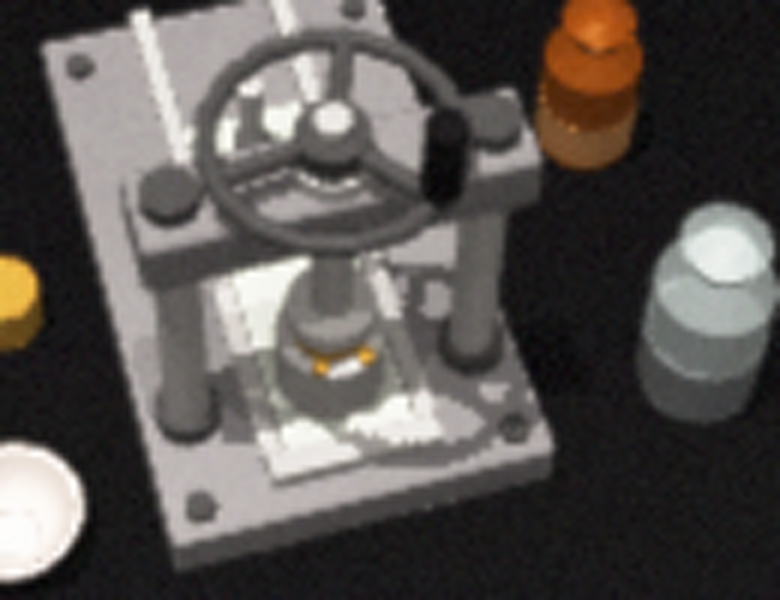

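View pics/top4f.png

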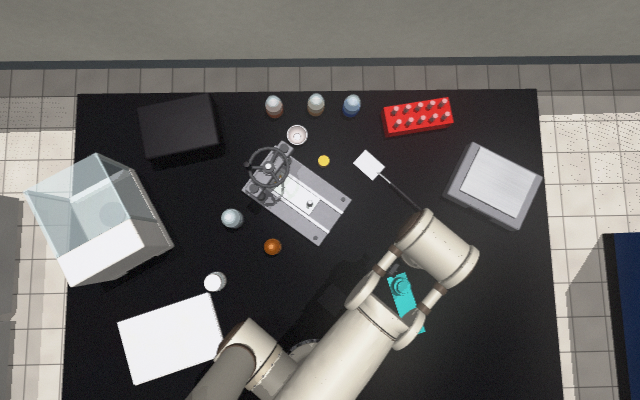

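Run:
```python
from rig import env
from h import *
for n in("side","top"):
    c=dict(np.load(f"/tmp/{n}4.npz"));p=cloud(c).reshape(-1,3);d=p[:,:2]-O;L=np.c_[d@EX,d@EY,p[:,2]]
    po=L[(L[:,2]>.078)&(L[:,2]<.095)&(np.hypot(L[:,0]+.145,L[:,1])<.02)];print(n,len(po),po.mean(0) if len(po) else 0)
env.sign_off(); print(env.observe()["time_s"])
```

```text
side 18 [-0.14195601 -0.00080497  0.08552218]
top 16 [-0.14623153 -0.00165705  0.08794916]
the job is handed in; nothing more can be done
the job is handed in; nothing more can be done
```

The cell is home against the stop, the press is wound half a turn past contact, and the job is handed in at about 51.5 s of the 72 s allowed. The arm is clear of everything.

- **Carrier:** I gripped the post and slid the carrier about 71 mm. Two gentle pushes, with stop thresholds of 14 and 15 N, both ended at 145 mm from the screw axis, which is home. In the final pictures the post measured 142 mm (side camera) and 146 mm (top camera). That is 145 mm within the cameras' error, but they differ by 4 mm.
- **Contact:** I wound the wheel clockwise by its knob. The force at the knob stepped from about 6 N to 8.7 N after roughly 618° of turning. Contact is known to about ±3°, and it agrees with the gap I had measured in the images.
- **Half turn:** I then went on to about 178–181° past contact, and the force rose to about 11–12 N. I took the load off before letting go. Afterwards both cameras put the knob at about 91.6°, which makes it 178° ± 3° past contact.
- **Other things on the bench:** they look undisturbed in the last pictures. I checked that by eye and did not measure it.
- **False stops:** a short try at force thresholds of 4 to 9 N during free turning stopped early several times. This was harmless.

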